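# Free the ratchet pawl and push the hold-down arm onto the roller

### The job

The arm of the bench hold-down is kept up by its ratchet. Press down the tail of the pawl until the pawl is well free of the teeth and leave it so, then push the arm down by its cross-handle, past the teeth, until the pressure pad rests on the roller beneath it. Only press and push with the fingertips: do not raise the arm, do not pick anything up, keep the roller on its spot, and leave the loose things round the fixture where they are.

Things in the scene. Friction and masses are not known exactly. Their poses are not given: they have to be found in the camera images.
- hold_down: the bench hold-down, a fixed steel fixture: base plate 100 mm (its x) by 260 mm (its y, from -80 to +180 mm) by 12 mm, with a 118 mm high grey back plate. Origin: on the bench top directly below the arm's hinge. At yaw 0 its y axis points to the robot's left; the arm reaches out to its +y side, the pawl's tail to its -y side, both pivots lie along its x axis. It does not move when pushed; it stands at a different place and yaw (within 0.4 rad) each time
- main_hinge (a point): the centre of the arm's hinge, 100 mm above the bench; round it sits the toothed hub, 100 mm across, up to 150 mm high
- cross_handle (a point): the centre of the arm's cross-handle, a round black bar of 24 mm diameter, 89 mm long over its end washers (30 mm diameter), lying along the fixture's x, 175 mm from main_hinge. With the arm raised it is about 210 mm above the bench; with the pad on the roller it is level with the hinge. Push on top of it and follow it along its arc about main_hinge
- swing_arm (a joint): angle of the arm, rad: 0 to 0.06 at the start (arm raised about 40 degrees), grows as the arm goes down. While the pawl is engaged, a tooth stops it at about 0.10 to 0.13. The pad meets the roller at about 0.70 (arm level), and its spring is fully pressed at about 0.735. The hinge is stiff: it takes about 4 to 6 N at the handle to push the arm down and it stays where it is left
- pawl_pad (a point): the centre of the top of the ratchet pawl's thumb pad, a ribbed plate 36 mm (fixture x) by 34 mm at the end of the pawl's tail; at the start level and about 87 mm above the bench, 135 mm to the -y side of the arm's hinge. Pressed home it is about 36 mm lower and 13 mm farther out, tilted down by 0.35 rad
- pawl_hinge (a point): the centre of the pawl's pivot, 32 mm above the bench; the pawl pad turns about it (axis along the fixture's x)
- pawl (a joint): angle of the pawl, rad: 0 at the start, its nose between the teeth; grows as the tail is pressed down; the nose is clear of the teeth from about 0.15, the stop is at 0.35. The pivot is stiff (about 4 N at the pad) and has no spring: the pawl stays where it is left
- pressure_pad: the round rubber foot under the arm, 30 mm across, 110 mm from main_hinge; its origin lies on the underside of the arm's bar, its face 30 mm from there along its own -z. It is sprung: it gives up to 4 mm (about 8 N) once it meets the roller, then stops hard
- door_roller_a: the roller to be held: white, grooved, 70 mm across, 38 mm high, lying loose on the round anvil (20 mm above the bench, 110 mm to the +y side of the hinge) under the raised arm. Origin at the centre of its underside
- bearing_b: bystander near the fixture, loose on the bench, to be left alone: a ball bearing, 47 mm across, 14 mm high, lying flat. Origin at the centre of its underside
- bolt_m16: bystander near the fixture, loose on the bench, to be left alone: a large bolt standing on its head, 27 mm across, 81 mm high. Origin at the centre of its underside
- marker: bystander near the fixture, loose on the bench, to be left alone: a marker pen lying down, 136 mm long, 16 mm thick. Origin at the centre of its underside
- screwdriver_red: bystander near the fixture, loose on the bench, to be left alone: a screwdriver lying down, 223 mm long, 31 mm thick. Origin at the centre of its underside
- sprocket: bystander near the fixture, loose on the bench, to be left alone: a chain sprocket lying flat, 82 mm across, 26 mm high. Origin at the centre of its underside
Mind the look-alikes: they are no part of the job. What is shaped like the door_roller_a but blue, purple or red is not meant.

How it is judged (in metres and radians):
On the way, in this order (a step that is already met when the one before it is completed fails the run):
1. the pawl is pressed free of the teeth while the arm is still up (value of joint pawl above 0.2 rad and value of joint swing_arm below 0.25 rad), for 0.1 s.
2. the arm is pushed down past the teeth until the pad rests on the roller (value of joint swing_arm above 0.66 rad and contact force between pressure_pad and door_roller_a above 0.5 N), for 0.2 s.
At the end, for the whole second after the job is handed in: the pawl is free (beyond 0.2 rad), the arm is down (beyond 0.66 rad) with its pressure pad bearing on the roller (over 0.5 N), the roller flat and at rest within 15 mm of where it lay, the robot clear of everything (all of step 2 and value of joint pawl above 0.2 rad and velocity of joint swing_arm below 0.05 rad/s and linear speed of door_roller_a below 0.02 m/s and angle between door_roller_a's own z axis and vertical below 0.05 rad); the robot touches nothing.
It fails at once if the arm was lifted above its raised start (value of joint swing_arm below -0.06 rad).
It fails at once if the roller was shifted or lifted by more than 15 mm (distance of door_roller_a from where it was at the start of the episode above 0.015 m).
It fails at once if a loose bystander was moved or lifted by more than 20 mm (distance of any of bearing_b, bolt_m16, marker, screwdriver_red, sprocket from where it was at the start of the episode above 0.02 m).
It also fails if it takes over 45 s, if anything falls off the work surface, if the arm or the gripper's body presses on something with over 40 N, if the wrist force passes 120 N, or if a joint passes its speed limit or range.

### The arm

A 6-joint arm with a two-finger parallel gripper is mounted at the origin on a cart in front of the work surface, level with it; the furniture and walls round the work are solid. World frame = base frame: x ahead of the robot, y to its left, z up, the work surface at z = 0. Lengths are in m, angles in degrees, forces in N, time in s.
With the tool pointing down it reaches from about 0.4 to 0.825 m from the base axis. Payload 7 kg.
Tool frame: the origin (TCP) lies at the very end of the fingers, on their centre line; the grasp point (between the pads) lies 19 mm behind it (arm.grip_point_offset is the distance from the TCP to the grasp point, in m); z points along the fingers, y is the line along which they close (so a half turn about z gives the same grasp; the last joint's range is limited). The gripper opens to 88 mm and grips with 3 to 60 N. Pads are 19 mm wide; open, the fingers measure 130 mm over their backs; the gripper's body (78 mm by 193 mm) begins 47 mm behind the grasp point.
Start: joints at [-59.525, 20.546, 0.682, 0, -70.136, -16.507], TCP at [0.163, -0.655, 0.227] pointing down, gripper open.
Joint ranges: [-176.03, 176.03], [-82.01, 121.73], [-58.28, 71.71], [-173.87, 95.51], [-174.79, -0.11], [-173.66, 173.66]. Speed limits (degrees/s): [136.94, 136.94, 172.46, 180, 180, 180].

### API

Orientations are given as [roll, pitch, yaw] about the fixed x, y, z axes, in that order (R = Rz(yaw) Ry(pitch) Rx(roll)).
In Python, from workcell import arm, cams, models gives the robot as it stands.
- The arm moves only by the tool send_rows, never from a script. Its argument "plan" is a list of rows, each a list of 3 entries, a list of its own where there are three numbers: the closure, from -1 (fully open) to 1 (shut), so that 0 is half open, then the shift along the tool's x, y, z in mm, then the turn about the tool's z in degrees. A call has 1 to 5 rows; each row shifts and turns the commanded pose from where the row before left it, along the tool's axes as they then stand; what a row does not reach is not made up. A row lasts 1/12 s, in which the tool goes at most 41.7 mm and 7.16 degrees, less where a joint would pass 70% of its speed; a pose out of reach is approached as far as the arm can. A call with a gripper value outside its range is refused whole. The fingers move at their own pace and stop on an object; "force" is the grip in N (left out, the last holds). Time passes only in rows, so rows that do not move let the fingers close. It gives the time, the measured TCP pose, the force, the opening and the grip force at its end, in the units of the state.
- arm.state(): the state, without advancing time (a new reading comes with each control period).
- cams.snapshot(name): name is "side" or "top" or "wrist"; returns the picture (384x512x3 uint8, blue, green, red); there is no depth.
- cams.camera_info(name): a dict with "fovy" (degrees; the focal length in pixels is half the picture's height over the tangent of half this angle, whatever the lens; pixels are square), "cx", "cy" (the principal point, pixels), "world_to_cam" (4x4, takes a point from world to camera coordinates); the wrist camera has in their place "hand_eye" (4x4, takes a point from camera to tool coordinates, whose origin is the TCP and whose axes are the flange's). Camera axes: x right, y down, z forward; pixel columns grow to the right and rows downward; lengths in m; the calibration is good to about 2 mm. A picture is of the moment at which its call begins: read the wrist's pose just before it. camera_info takes no time and is no camera call.
- arm.finish_job(): hands the job in; it is judged then, once.
Trained networks look in the newest picture that a camera, given by its name, has taken for a name from the list of things; names that differ only in an ending like _2 or _b are one class to them, and where a whole thing is asked for, a point or a joint stands for the part that bears it (a point fixed in the world has none). Each returns a list of dicts, best first, with "confidence" (0 to 1); they miss things now and then, are a little off and sometimes report something else, mostly with a low value. They report only what shows in the picture. A call takes as long as a camera call. They do not tell look-alikes from the thing itself.
- models.spot_in(camera, thing): "extent" ([left, top, width, height] as shares, 0 to 1, of the picture: columns of its width, rows of its height, round what is visible of it).
- models.tip_of(camera, thing): "point" ([column, row] as shares, 0 to 1, of the picture: columns of its width, rows of its height: a listed point, or the origin of a listed thing).
The state is a dict: "time_s": time; "qpos": joint angles; "qd": joint speeds; "tau": joint torques, N m; "position": TCP position; "tcp_rot": TCP orientation; "force": force on the tool from outside, world axes, zero at the start; "ft_torque": the same for the moment, N m; "opening": opening from 0.0 (shut) to 1.0 (fully open); "finger_force": force on a finger pad.
Only numpy, scipy, OpenCV 4.12 (cv2) and the standard library are available. Lean on these libraries where they do the work, as an engineer would, in place of code of your own. Each camera call takes 0.05 s, during which the arm holds its last target. There are 200 camera calls.

## Working session

There is one attempt and no reset: what is moved stays moved. The work goes in short steps, Python scripts to look and compute and a tool call to move; the robot and the scene stay as the last step left them, time stands still between calls to the robot, and variables do not carry over. Pictures are saved under pics/ and viewed, at most 10 in all, crops included, and the job is handed in when it is done.

Besides the shell and the picture viewer there is one more tool, called after "Request:" as name(argument=value, ...) on one line, values as JSON. send_rows: Moves the arm, as the interface text tells. Its arguments: {"type":"object","properties":{"plan":{"type":"array","items":{"type":"array"}},"force":{"type":"number"}},"required":["plan"]}

```bash
mkdir -p pics; cat > h.py <<'E'
import numpy as np, cv2
from workcell import arm, cams, models
from scipy.spatial.transform import Rotation as R
W,H=512,384
def cam(n):
    c=cams.camera_info(n); f=H/2/np.tan(np.radians(c["fovy"])/2)
    K=np.array([[f,0,c["cx"]],[0,f,c["cy"]],[0,0,1]])
    return K,(np.array(c["world_to_cam"]) if "world_to_cam" in c else np.array(c["hand_eye"]))
def ray(n,px):
    K,T=cam(n); d=np.linalg.inv(K)@[px[0],px[1],1]
    Ti=np.linalg.inv(T); return Ti[:3,3],Ti[:3,:3]@d
def atz(n,px,z):
    o,d=ray(n,px); return o+d*(z-o[2])/d[2]
def proj(n,p):
    K,T=cam(n); q=T[:3,:3]@np.array(p)+T[:3,3]; q=K@q; return q[:2]/q[2]
E
python3 - <<'E'
from h import *
s=arm.state(); print(s["position"],s["tcp_rot"],s["force"],s["time_s"])
ims=[]
for n in("top","side"):
    im=cams.snapshot(n); cv2.imwrite(f"pics/{n}.png",im)
    print(n,cam(n)[0][0,0],np.linalg.inv(cam(n)[1])[:3].round(3).tolist())
    for t,z in(("main_hinge",.1),("cross_handle",.21),("pawl_pad",.087),("pawl_hinge",.032),("door_roller_a",.02),("hold_down",0)):
        for r in models.tip_of(n,t)[:2]:
            p=np.array(r["point"])*[W,H]; print(n,t,round(r["confidence"],2),p.round(),atz(n,p,z).round(3))
    ims.append(im)
E
```

```text
[ 0.16278687 -0.65456143  0.22558731] [ 1.79902249e+02 -8.99814190e-03 -1.66039842e+02] [ 0.63817506  0.580292   -0.70344665] 0.0
top 359.38206400485905 [[0.013, -0.985, 0.173, 0.401], [-1.0, -0.013, 0.001, 0.035], [0.001, -0.173, -0.985, 0.985]]
top main_hinge 0.56 [279. 198.] [ 0.541 -0.011  0.1  ]
top main_hinge 0.22 [330. 215.] [ 0.501 -0.136  0.1  ]
top cross_handle 0.8 [219. 177.] [0.57  0.128 0.21 ]
top cross_handle 0.39 [274. 207.] [0.505 0.007 0.21 ]
top pawl_pad 0.61 [332. 213.] [ 0.509 -0.145  0.087]
top pawl_hinge 0.8 [291. 208.] [ 0.527 -0.047  0.032]
top pawl_hinge 0.72 [272. 157.] [0.666 0.007 0.032]
top door_roller_a 0.95 [209. 148.] [0.694 0.181 0.02 ]
top door_roller_a 0.87 [237. 196.] [0.558 0.1   0.02 ]
top hold_down 0.64 [276. 204.] [ 0.542 -0.006  0.   ]
top hold_down 0.57 [291. 249.] [ 0.418 -0.05   0.   ]
side 413.3316104654047 [[0.994, -0.018, 0.108, 0.454], [-0.107, -0.378, 0.919, -0.835], [0.024, -0.925, -0.378, 0.529]]
side main_hinge 0.72 [253. 224.] [0.543 0.01  0.1  ]
side cross_handle 0.77 [261. 165.] [0.57  0.108 0.21 ]
side cross_handle 0.6 [242. 265.] [ 0.493 -0.333  0.21 ]
side pawl_pad 0.9 [239. 267.] [ 0.503 -0.146  0.087]
side pawl_hinge 0.86 [248. 266.] [ 0.527 -0.057  0.032]
side pawl_hinge 0.27 [255. 236.] [0.557 0.077 0.032]
side door_roller_a 0.8 [272. 215.] [0.62  0.222 0.02 ]
side door_roller_a 0.77 [180. 220.] [0.363 0.206 0.02 ]
side hold_down 0.8 [251. 269.] [ 0.539 -0.019  0.   ]
side hold_down 0.37 [243. 264.] [0.521 0.    0.   ]
```

View pics/top.png

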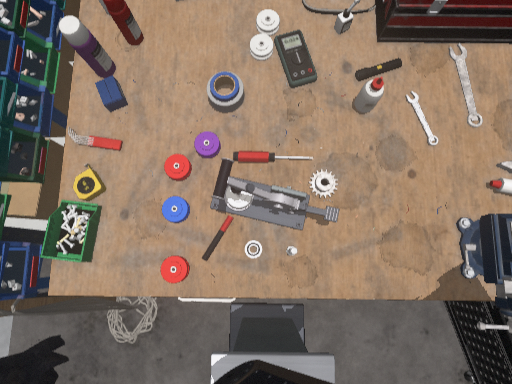

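View pics/side.png

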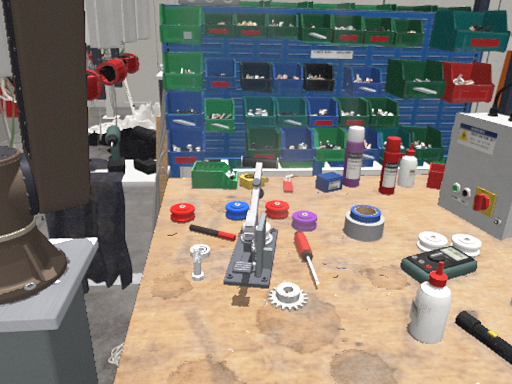

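```bash
cat >> h.py <<'E'
def fx(P,p): # fixture pose (x,y,yaw), point
    c,s=np.cos(P[2]),np.sin(P[2]); return np.array([P[0]+c*p[0]-s*p[1],P[1]+s*p[0]+c*p[1],p[2]])
E
python3 - <<'E'
from h import *
from scipy.optimize import least_squares
obs=[("top",(279,198),(0,0,.1)),("top",(219,177),(0,.136,.21)),("top",(332,213),(0,-.135,.087)),("top",(237,196),(0,.11,.02)),("top",(291,208),(0,-.04,.032)),
("side",(253,224),(0,0,.1)),("side",(261,165),(0,.136,.21)),("side",(239,267),(0,-.135,.087)),("side",(248,266),(0,-.04,.032))]
f=lambda P:np.concatenate([proj(n,fx(P,p))-px for n,px,p in obs])
r=least_squares(f,[.54,-.015,-.234],loss="soft_l1"); P=r.x; print(P, f(P).reshape(-1,2).round(1).tolist())
for n,(x,y,w,h) in(("top",(190,130,170,130)),("side",(190,140,130,170))):
    im=cv2.imread(f"pics/{n}.png"); k=4 if n=="top" else 3
    a=cv2.resize(im[y:y+h,x:x+w],None,fx=k,fy=k,interpolation=cv2.INTER_CUBIC)
    q=lambda p:tuple(int(v) for v in ((proj(n,fx(P,p))+.5-[x,y])*k))
    b=[q(c) for c in((-.05,-.08,.012),(.05,-.08,.012),(.05,.18,.012),(-.05,.18,.012))]
    cv2.polylines(a,[np.array(b)],True,(0,255,255),1)
    pd=[q(c) for c in((-.018,-.152,.087),(.018,-.152,.087),(.018,-.118,.087),(-.018,-.118,.087))]
    cv2.polylines(a,[np.array(pd)],True,(0,255,0),1)
    cv2.line(a,q((-.0445,.136,.21)),q((.0445,.136,.21)),(0,0,255),1)
    cv2.circle(a,q((0,.11,.058)),4,(255,0,255),1)
    cv2.imwrite(f"pics/c_{n}.png",a)
a,b=cv2.imread("pics/c_top.png"),cv2.imread("pics/c_side.png")
print([fx(P,p).round(3).tolist() for p in((0,0,.1),(0,-.135,.087),(0,.136,.21))])
E
```

```text
[ 0.53829261 -0.00968901 -0.23901299] [[-0.4, 1.6], [2.3, -0.2], [-1.5, 0.7], [0.9, -1.9], [0.8, -0.8], [-1.7, 4.3], [-0.8, -2.0], [2.2, -1.6], [0.1, -2.3]]
[[0.538, -0.01, 0.1], [0.506, -0.141, 0.087], [0.57, 0.122, 0.21]]
```

View pics/c_top.png

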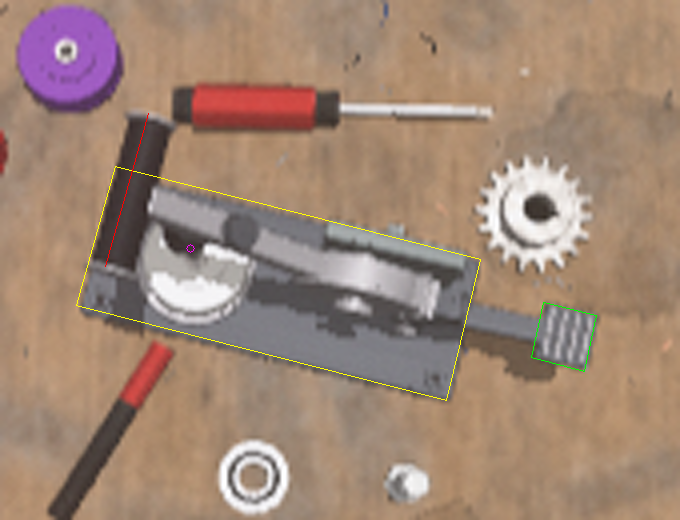

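View pics/c_side.png

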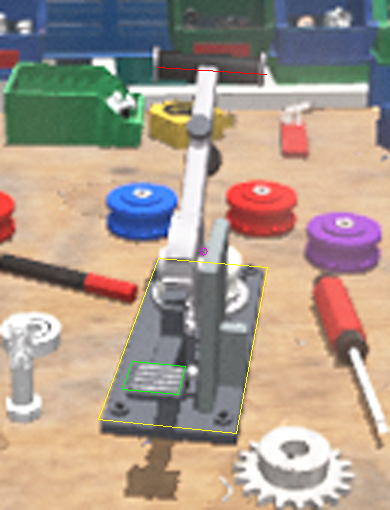

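Anything that could be mistaken (top image): the white roller on the anvil is at (238,197). The look-alikes are blue (175,209), red (177,166) and (175,269), purple (207,144), and spare white ones at (262,45) and (268,20). The roller under the arm is the right one. In the crop, the overlays for base, pawl pad (332,213) and handle (222,178) line up with the picture.

Request:
send_rows(plan=[[1,[0,0,0],-7],[1,[0,0,0],-7],[1,[0,0,0],-7],[1,[0,0,0],-7],[1,[0,0,0],-7]], force=20)

```text
time_s: 1.12
position: [0.1629, -0.655, 0.2266]
tcp_rot: [-180.0, -0.0, -130.7]
force: [0.1, 0.1, 0.2]
opening: 0.681
finger_force: 0.0
```

Request:
send_rows(plan=[[1,[0,0,0],-7],[1,[0,0,0],-7],[1,[0,0,0],-7],[1,[0,0,0],-6.3],[1,[0,0,0],0]])

```text
time_s: 1.53
position: [0.163, -0.655, 0.2266]
tcp_rot: [-180.0, -0.0, -103.4]
force: [-0.6, 0.2, -1.1]
opening: 0.301
finger_force: 0.0
```

```bash
cat >> h.py <<'E'
P=[.5383,-.0097,-.2390]
def to(p):
    s=arm.state(); r=R.from_euler("xyz",s["tcp_rot"],degrees=True)
    print("pos",s["position"].round(4) if hasattr(s["position"],"round") else s["position"],"rot",np.round(s["tcp_rot"],1),"F",np.round(s["force"],1),"t",s["time_s"],"open",s["opening"])
    d=fx(P,p)-np.array(s["position"]); print("tool mm",(r.inv().apply(d)*1000).round(1))
E
python3 -c "
from h import *
to((0,-.137,.13))"
```

```text
pos [ 0.163  -0.655   0.2266] rot [-180.    -0.  -103.4] F [-0.6  0.2 -1.1] t 1.5333 open 0.301404641938931
tool mm [-577.9 -214.4   96.6]
```

Request:
send_rows(plan=[[1,[-38,-14,0],0],[1,[-38,-14,0],0],[1,[-38,-14,0],0],[1,[-38,-14,0],0],[1,[-38,-14,0],0]])

```text
time_s: 1.95
position: [0.2766, -0.4855, 0.2266]
tcp_rot: [-180.0, -0.0, -104.0]
force: [1.8, 0.1, 0.6]
opening: 0.009
finger_force: 0.0
```

Request:
send_rows(plan=[[1,[-38,-14,0],0],[1,[-38,-14,0],0],[1,[-38,-14,0],0],[1,[-38,-14,0],0],[1,[-38,-14,0],0]])

```text
time_s: 2.37
position: [0.3899, -0.3174, 0.227]
tcp_rot: [-179.9, -0.0, -104.0]
force: [0.6, -0.8, 0.2]
opening: 0.005
finger_force: 0.0
```

Request:
send_rows(plan=[[1,[-38,-14,0],0],[1,[-38,-14,0],0],[1,[-38,-14,15],0],[1,[-38,-14,15],0],[1,[0,0,0],0]])

```text
time_s: 2.78
position: [0.48, -0.1826, 0.1954]
tcp_rot: [179.9, 0.0, -103.8]
force: [-0.7, -0.4, 0.9]
opening: 0.002
finger_force: 0.0
```

```bash
python3 -c "
from h import *
to((0,-.137,.095))"
```

```text
pos [ 0.48   -0.1826  0.1954] rot [ 179.9    0.  -103.8] F [-0.7 -0.4  0.9] t 2.7833 open 0.0023595788776275242
tool mm [-44.7 -15.8 100.4]
```

Request:
send_rows(plan=[[1,[-22,-8,25],0],[1,[-23,-8,25],0],[1,[0,0,0],0]])

```text
time_s: 3.03
position: [0.5036, -0.1446, 0.1435]
tcp_rot: [179.7, -0.0, -103.9]
force: [-0.7, 0.7, 0.4]
opening: 0.004
finger_force: 0.0
```

```bash
python3 - <<'E'
from h import *
s=arm.state(); r=R.from_euler("xyz",s["tcp_rot"],degrees=True)
im=cams.snapshot("wrist"); cv2.imwrite("pics/w1.png",im)
K,T=cam("wrist")
def w(px,z):
    d=r.apply(T[:3,:3]@np.linalg.inv(K)@[*px,1]); o=r.apply(T[:3,3])+s["position"]; return o+d*(z-o[2])/d[2]
for n in("pawl_pad",):
    for m in models.tip_of("wrist",n)[:2]:
        p=np.array(m["point"])*[W,H]; print(n,m["confidence"],p,w(p,.087))
cams.snapshot("side")
for m in models.tip_of("side","pawl_pad")[:2]: print("side",m["confidence"],np.array(m["point"])*[W,H])
print("exp",fx(P,(0,-.135,.087)))
to((0,-.137,.095))
E
```

```text
pawl_pad 0.91 [250.9824 211.3152] [ 0.50776879 -0.14343827  0.087     ]
side 0.7 [238.4896 265.8816]
exp [ 0.50634129 -0.14086265  0.087     ]
pos [ 0.5045 -0.1476  0.1483] rot [-180.    -0.  -103.8] F [-0.2 -0.4  0.1] t 3.2333 open 0.011178850749391253
tool mm [-4.9 -0.2 53.3]
```

View pics/w1.png

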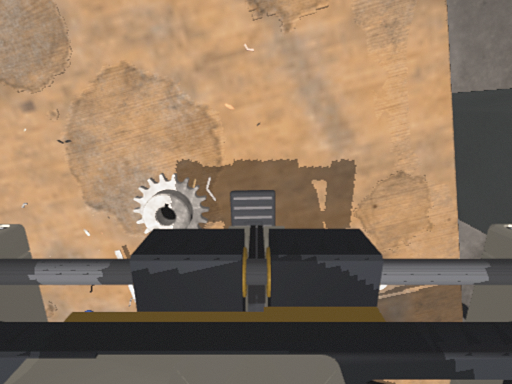

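The wrist picture shows the pad at (252,208), just past the closed fingertips and within 3 mm of the estimate. The sprocket at (168,212) is well clear.

Request:
send_rows(plan=[[1,[-2,0,25],0],[1,[0,0,25],0],[1,[0,0,4],0],[1,[0,0,4],0],[1,[1,0,4],0]])

```text
time_s: 3.65
position: [0.5052, -0.1468, 0.0868]
tcp_rot: [-179.9, -0.0, -103.8]
force: [-1.4, -2.6, 5.6]
opening: 0.004
finger_force: 2.6
```

Request:
send_rows(plan=[[1,[2,0,4],0],[1,[2,0,5],0],[1,[2,0,5],0],[1,[2,0,4],0],[1,[0,0,0],0]])

```text
time_s: 4.07
position: [0.5032, -0.1546, 0.0679]
tcp_rot: [-179.9, 0.0, -103.7]
force: [0.9, -1.7, 2.5]
opening: 0.004
finger_force: 1.3
```

Request:
send_rows(plan=[[1,[2,0,4],0],[1,[1,0,4],0],[1,[1,0,3],0],[1,[1,0,2],0],[1,[0,0,0],0]])

```text
time_s: 4.48
position: [0.5014, -0.1588, 0.0541]
tcp_rot: [180.0, 0.0, -103.7]
force: [0.8, -0.8, 1.9]
opening: 0.002
finger_force: 0.7
```

```bash
python3 - <<'E'
from h import *
cams.snapshot("side")
for m in models.tip_of("side","pawl_pad")[:2]: print("side",m["confidence"],np.array(m["point"])*[W,H])
for y,z in((-.135,.087),(-.148,.051),(-.144,.065)): print(proj("side",fx(P,(0,y,z))))
to((0,-.148,.051))
E
```

```text
side 0.68 [243.5072 281.8944]
[241.16106969 265.43278105]
[239.88430312 284.69083277]
[240.28877519 277.51400624]
pos [ 0.501  -0.1587  0.0543] rot [ 179.9   -0.  -103.7] F [0.1 0.1 1.9] t 4.5833 open 0.007909243774251493
tool mm [-5.6 -1.   3.3]
```

Request:
send_rows(plan=[[1,[0,0,2],0],[1,[0,0,0],0]])

```text
time_s: 4.75
position: [0.501, -0.1589, 0.0523]
tcp_rot: [180.0, -0.0, -103.7]
force: [0.3, -2.0, 2.3]
opening: -0.001
finger_force: 1.2
```

Request:
send_rows(plan=[[1,[0,0,-10],0],[1,[0,0,-40],0],[1,[0,0,-40],0],[1,[0,0,-40],0],[1,[0,0,-40],0]])

```text
time_s: 5.17
position: [0.5005, -0.1587, 0.2251]
tcp_rot: [180.0, 0.0, -103.7]
force: [1.2, -0.1, 0.4]
opening: 0.008
finger_force: 0.0
```

Request:
send_rows(plan=[[1,[0,0,-25],0],[1,[0,0,0],0]])

```text
time_s: 5.33
position: [0.5038, -0.1592, 0.2548]
tcp_rot: [-179.4, 0.1, -103.7]
force: [0.7, -1.0, -0.6]
opening: 0.006
finger_force: 0.0
```

```bash
python3 - <<'E'
from h import *
for n in("side","top"):
    im=cams.snapshot(n); cv2.imwrite(f"pics/{n}2.png",im)
    for t in("pawl_pad","cross_handle"):
        for m in models.tip_of(n,t)[:1]: print(n,t,m["confidence"],np.array(m["point"])*[W,H])
x,y,w,h=190,140,130,170
cv2.imwrite("pics/c2.png",cv2.resize(cv2.imread("pics/side2.png")[y:y+h,x:x+w],None,fx=3,fy=3))
to((0,.136,.26))
E
```

```text
side pawl_pad 0.77 [241.92   283.6992]
side cross_handle 0.62 [260.096  165.3888]
top pawl_pad 0.56 [333.5168 215.5008]
top cross_handle 0.24 [218.0096 235.3152]
pos [ 0.5006 -0.1588  0.2464] rot [ 179.9   -0.  -103.7] F [ 0.2  0.1 -0.6] t 5.6333 open 0.005833245687978912
tool mm [-289.7   -1.1  -13.7]
```

View pics/c2.png

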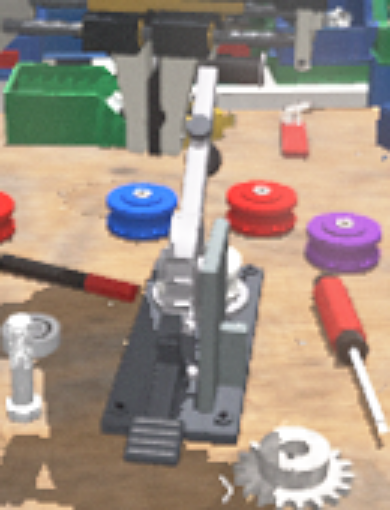

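The pawl pad is pressed home (side row 284, against about 285 expected for full travel) and the arm is still up. Next I move above the handle.

Request:
send_rows(plan=[[1,[-35,0,-15],0],[1,[-36,0,-5],0],[1,[-36,0,0],0],[1,[-36,0,0],0],[1,[-36,0,0],0]])

```text
time_s: 6.05
position: [0.5435, 0.0165, 0.2667]
tcp_rot: [179.9, -0.1, -103.7]
force: [0.6, 0.3, -0.2]
opening: 0.003
finger_force: 0.0
```

Request:
send_rows(plan=[[1,[-36,0,0],0],[1,[-36,0,0],0],[1,[-36,0,0],0],[1,[0,0,0],0]])

```text
time_s: 6.38
position: [0.5703, 0.1247, 0.2655]
tcp_rot: [179.9, -0.1, -103.5]
force: [0.9, -0.8, -0.0]
opening: 0.007
finger_force: 0.0
```

```bash
python3 - <<'E'
from h import *
s=arm.state(); r=R.from_euler("xyz",s["tcp_rot"],degrees=True)
im=cams.snapshot("wrist"); cv2.imwrite("pics/w2.png",im)
K,T=cam("wrist")
def w(px,z):
    d=r.apply(T[:3,:3]@np.linalg.inv(K)@[*px,1]); o=r.apply(T[:3,3])+s["position"]; return o+d*(z-o[2])/d[2]
for m in models.tip_of("wrist","cross_handle")[:2]:
        p=np.array(m["point"])*[W,H]; print(m["confidence"],p,w(p,.21))
print("exp",fx(P,(0,.136,.21)))
to((0,.136,.222))
E
```

```text
0.64 [260.8128 204.4032] [0.56557387 0.12166198 0.21      ]
exp [0.57049544 0.12243423 0.21      ]
pos [0.5691 0.1212 0.2658] rot [ 1.799e+02 -1.000e-01 -1.036e+02] F [-0.4 -0.4 -0. ] t 6.4833 open 0.004335474270575538
tool mm [-1.7 -1.1 43.8]
```

View pics/w2.png

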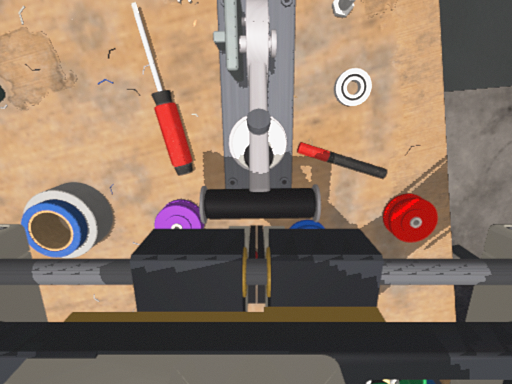

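Handle at (260,204), centred on the fingers; the measurement agrees to 5 mm. Going down to touch.

Request:
send_rows(plan=[[1,[-1,0,18],0],[1,[-1,0,18],0],[1,[-1,0,4],0],[1,[-1,0,4],0],[1,[0,0,2],0]])

```text
time_s: 6.9
position: [0.5701, 0.1232, 0.2221]
tcp_rot: [180.0, -0.0, -103.8]
force: [-4.5, 2.8, 7.1]
opening: 0.005
finger_force: 3.6
```

Request:
send_rows(plan=[[1,[-2,0,3],0],[1,[-3,0,4],0],[1,[-3,0,5],0],[1,[-3,0,5],0],[1,[-3,0,5],0]])

```text
time_s: 7.32
position: [0.5745, 0.1381, 0.2016]
tcp_rot: [-179.9, 0.2, -103.7]
force: [-3.9, 5.2, 9.2]
opening: 0.003
finger_force: 4.2
```

```bash
python3 - <<'E'
from h import *
cams.snapshot("side")
for t in("cross_handle","pawl_pad"):
  for m in models.tip_of("side",t)[:1]: print(t,m["confidence"],np.array(m["point"])*[W,H])
for q in (.54,.48,.42): to((0,.175*np.cos(q),.112+.175*np.sin(q)))
E
```

```text
cross_handle 0.85 [258.0992 172.4928]
pawl_pad 0.79 [242.3808 284.0832]
pos [0.5745 0.1377 0.2008] rot [-1.799e+02  1.000e-01 -1.037e+02] F [-0.1  2.   1.8] t 7.4667 open 0.0028546686258267145
tool mm [ 1.7  0.3 -1.1]
pos [0.5745 0.1377 0.2008] rot [-1.799e+02  1.000e-01 -1.037e+02] F [-0.1  2.   1.8] t 7.4667 open 0.0028546686258267145
tool mm [-3.4  0.3  8. ]
pos [0.5745 0.1377 0.2008] rot [-1.799e+02  1.000e-01 -1.037e+02] F [-0.1  2.   1.8] t 7.4667 open 0.0028546686258267145
tool mm [-8.   0.3 17.5]
```

Arm is moving down, past the point where a tooth would stop it. Following the arc.

Request:
send_rows(plan=[[1,[-3,0,8],0],[1,[-4,0,9],0],[1,[-4,0,10],0],[1,[-3,0,10],0],[1,[-3,0,10],0]])

```text
time_s: 7.88
position: [0.5802, 0.1555, 0.1548]
tcp_rot: [-179.7, 0.3, -103.7]
force: [0.1, 4.6, 7.2]
opening: 0.005
finger_force: 3.6
```

Request:
send_rows(plan=[[1,[-3,0,10],0],[1,[-2,0,10],0],[1,[0,0,0],0]])

```text
time_s: 8.13
position: [0.58, 0.1593, 0.1324]
tcp_rot: [-179.9, 0.1, -103.7]
force: [0.1, -0.7, 0.3]
opening: 0.002
finger_force: 0.0
```

```bash
python3 - <<'E'
from h import *
for q in (.06,0,-.02): to((0,.175*np.cos(q),.112+.175*np.sin(q)))
E
```

```text
pos [0.58   0.1593 0.1324] rot [-1.799e+02  1.000e-01 -1.037e+02] F [ 0.1 -0.7  0.3] t 8.1333 open 0.0015001496421834528
tool mm [-0.6  0.5  9.9]
pos [0.58   0.1593 0.1324] rot [-1.799e+02  1.000e-01 -1.037e+02] F [ 0.1 -0.7  0.3] t 8.1333 open 0.0015001496421834528
tool mm [-0.9  0.5 20.4]
pos [0.58   0.1593 0.1324] rot [-1.799e+02  1.000e-01 -1.037e+02] F [ 0.1 -0.7  0.3] t 8.1333 open 0.0015001496421834528
tool mm [-0.8  0.5 23.9]
```

Request:
send_rows(plan=[[1,[-1,0,6],0],[1,[0,0,6],0],[1,[0,0,4],0],[1,[0,0,2],0],[1,[0,0,0],0]])

```text
time_s: 8.55
position: [0.5798, 0.1597, 0.1149]
tcp_rot: [-180.0, 0.0, -103.7]
force: [1.6, 1.4, 2.1]
opening: 0.001
finger_force: 1.1
```

Request:
send_rows(plan=[[1,[0,0,2],0],[1,[0,0,1],0],[1,[0,0,0],0]])

```text
time_s: 8.8
position: [0.5797, 0.1598, 0.1119]
tcp_rot: [-180.0, 0.0, -103.7]
force: [1.9, 1.9, 3.6]
opening: 0.004
finger_force: 1.9
```

Request:
send_rows(plan=[[1,[0,0,1],0],[1,[0,0,1],0],[1,[0,0,0],0]])

```text
time_s: 9.05
position: [0.5797, 0.1599, 0.11]
tcp_rot: [-179.9, 0.0, -103.7]
force: [2.1, 3.0, 5.4]
opening: -0.001
finger_force: 2.5
```

Request:
send_rows(plan=[[1,[0,0,1],0],[1,[0,0,0],0]])

```text
time_s: 9.22
position: [0.5797, 0.1599, 0.1092]
tcp_rot: [-179.9, 0.0, -103.7]
force: [1.4, 1.7, 5.7]
opening: -0.001
finger_force: 3.0
```

Request:
send_rows(plan=[[1,[0,0,1],0],[1,[0,0,0],0]])

```text
time_s: 9.38
position: [0.5797, 0.16, 0.1083]
tcp_rot: [-179.9, 0.0, -103.7]
force: [2.1, 2.7, 7.2]
opening: 0.007
finger_force: 3.5
```

Force rises with depth, as expected with the pad on its spring. Releasing straight up.

Request:
send_rows(plan=[[1,[0,0,-2],0],[1,[0,0,-4],0],[1,[0,0,-20],0],[1,[0,0,-40],0],[1,[0,0,-40],0]])

```text
time_s: 9.8
position: [0.5771, 0.1584, 0.2127]
tcp_rot: [179.7, -0.3, -103.8]
force: [1.2, 1.6, 0.3]
opening: 0.009
finger_force: 0.0
```

Request:
send_rows(plan=[[1,[0,0,-40],0],[1,[0,0,0],0],[1,[0,0,0],0]])

```text
time_s: 10.05
position: [0.5795, 0.1598, 0.2561]
tcp_rot: [-179.9, 0.1, -103.7]
force: [0.1, -0.7, -0.5]
opening: 0.004
finger_force: 0.0
```

```bash
python3 - <<'E'
from h import *
im=cams.snapshot("side"); x,y,w,h=190,140,130,170
cv2.imwrite("pics/c3.png",cv2.resize(im[y:y+h,x:x+w],None,fx=3,fy=3,interpolation=cv2.INTER_CUBIC))
for t in("cross_handle","pawl_pad"):
  for m in models.tip_of("side",t)[:1]: print(t,m["confidence"],np.array(m["point"])*[W,H])
for q in(.04,0,-.03): print(q,proj("side",fx(P,(0,.175*np.cos(q),.1+.175*np.sin(q)))))
to((0,.175,.108))
E
```

```text
cross_handle 0.83 [259.0208 201.2928]
pawl_pad 0.86 [241.408  283.8144]
0.04 [261.02668664 195.70496069]
0 [260.96125273 198.12809875]
-0.03 [260.90375268 199.96479019]
pos [0.5781 0.1591 0.2521] rot [ 1.799e+02 -1.000e-01 -1.038e+02] F [-0.1  0.5 -0.2] t 10.2 open 0.004836888805945124
tool mm [ -1.8  -1.7 144.1]
```

View pics/c3.png

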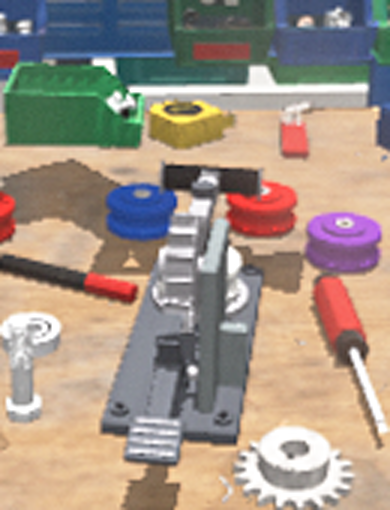

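The arm is level, the pawl is down and the bystanders have not moved. One more touch will show whether the handle stayed put, and I'll seat it a little firmer.

Request:
send_rows(plan=[[1,[-1,0,40],0],[1,[-1,0,40],0],[1,[0,0,40],0],[1,[0,0,20],0],[1,[0,0,0],0]])

```text
time_s: 10.62
position: [0.5767, 0.16, 0.1081]
tcp_rot: [179.6, -0.4, -103.8]
force: [0.0, 0.9, -0.1]
opening: 0.005
finger_force: 0.0
```

Request:
send_rows(plan=[[1,[0,0,1],0],[1,[0,0,1],0],[1,[0,0,0],0]])

```text
time_s: 10.87
position: [0.5802, 0.1619, 0.1127]
tcp_rot: [-179.9, 0.0, -103.7]
force: [-0.5, 0.6, -0.1]
opening: 0.006
finger_force: 0.0
```

Request:
send_rows(plan=[[1,[0,0,1],0],[1,[0,0,0],0]])

```text
time_s: 11.03
position: [0.58, 0.1619, 0.1115]
tcp_rot: [-179.9, 0.1, -103.7]
force: [0.5, 0.3, -0.4]
opening: 0.007
finger_force: 0.0
```

Request:
send_rows(plan=[[1,[0,0,1],0],[1,[0,0,1],0],[1,[0,0,1],0],[1,[0,0,0],0]])

```text
time_s: 11.37
position: [0.5796, 0.1616, 0.1075]
tcp_rot: [180.0, -0.0, -103.7]
force: [-0.3, 0.1, 0.5]
opening: 0.01
finger_force: 0.0
```

Request:
send_rows(plan=[[1,[0,0,1],0],[1,[0,0,0],0]])

```text
time_s: 11.53
position: [0.5796, 0.1617, 0.1064]
tcp_rot: [180.0, -0.0, -103.7]
force: [-0.1, -0.3, -0.4]
opening: 0.006
finger_force: 0.0
```

Request:
send_rows(plan=[[1,[0,0,1],0],[1,[0,0,0],0]])

```text
time_s: 11.7
position: [0.5798, 0.1617, 0.106]
tcp_rot: [-180.0, -0.0, -103.7]
force: [-0.9, -1.0, 3.0]
opening: 0.002
finger_force: 1.6
```

Request:
send_rows(plan=[[1,[0,0,1],0],[1,[0,0,0],0]])

```text
time_s: 11.87
position: [0.5799, 0.1617, 0.1057]
tcp_rot: [-180.0, 0.0, -103.7]
force: [-2.9, -0.7, 8.1]
opening: 0.006
finger_force: 4.3
```

Request:
send_rows(plan=[[1,[0,0,1],0],[1,[0,0,0],0]])

```text
time_s: 12.03
position: [0.58, 0.1618, 0.1054]
tcp_rot: [-179.9, 0.0, -103.7]
force: [-5.3, -0.7, 13.3]
opening: 0.0
finger_force: 6.9
```

The arm now meets the hard stop: the spring is fully pressed and hinge friction holds it there. Retreating and checking.

Request:
send_rows(plan=[[1,[0,0,-3],0],[1,[0,0,-5],0],[1,[0,0,-20],0],[1,[0,0,-40],0],[1,[0,0,-40],0]])

```text
time_s: 12.45
position: [0.5787, 0.1611, 0.2115]
tcp_rot: [179.8, -0.2, -103.7]
force: [0.8, 0.7, 0.4]
opening: 0.006
finger_force: 0.0
```

Request:
send_rows(plan=[[1,[0,0,-40],0],[1,[0,0,0],0],[1,[0,0,0],0],[1,[0,0,0],0],[1,[0,0,0],0]])

```text
time_s: 12.87
position: [0.5791, 0.1615, 0.2504]
tcp_rot: [179.9, -0.1, -103.7]
force: [0.4, -0.0, 0.3]
opening: 0.008
finger_force: 0.0
```

```bash
python3 - <<'E'
from h import *
cams.snapshot("side")
for t in("cross_handle","pawl_pad"):
  for m in models.tip_of("side",t)[:1]: print(t,m["confidence"],np.array(m["point"])*[W,H])
to((0,.175,.108))
print(arm.finish_job())
E
```

```text
cross_handle 0.76 [260.3008 202.9056]
pawl_pad 0.6 [241.1008 284.5824]
pos [0.5793 0.1615 0.2503] rot [ 1.799e+02 -1.000e-01 -1.037e+02] F [ 0.2 -0.5 -0.2] t 13.0167 open 0.010108175372665108
tool mm [  0.8  -0.9 142.3]
the job is handed in; nothing more can be done
None
```

I handed the job in at about 13 s, with no verdict returned: the pawl is pressed free, the arm is down with its pad pressed hard on the roller, no bystander had visibly moved in the last picture I viewed (before the final press), and the gripper is clear above the handle.

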